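# Switch on the hob ring under the saucepan

### The job

Switch on the hob ring that the saucepan stands on: with closed fingertips press the square power key lightly and let it come up, then lightly press the round key directly in front of the saucepan's ring, and withdraw. The saucepan is the taller, narrower pan. Leave the other keys alone, and do not move or lift the pans or anything else standing around.

Things in the scene. Friction and masses are not known exactly. Their poses are not given: they have to be found in the camera images.
- hob: Fixed twin-ring hob, black glass on steel, 380 (its x) x 620 (its y) x 60 mm high. Origin: centre of underside. x points away from the robot, y left along the key row, z up. Rings (thin grey 200 mm circles) centred at x +50, y +150 (left) and -150 mm (right). Grey keys at x = -150 mm, left to right: round (left ring), square (power), oblong (lock), round (right ring).
- power_key (a joint): Square power key, 27 x 27 mm, travels straight down. Joint value in m: 0 = up, 0.008 = fully down; counts as pressed from 0.0025 (about 4 N; about 1 N starts it moving, fully down takes 10 N). It springs back up when let go.
- lock_key (a joint): Oblong child-lock key, 16 x 48 mm, long side along the row; not to be pressed. Joint value in m: 0 = up, 0.008 = fully down; counts as pressed from 0.0025 (about 4 N; about 1 N starts it moving, fully down takes 10 N). It springs back up when let go.
- left_ring_key (a joint): Round key of the left ring, 28 mm diameter. Joint value in m: 0 = up, 0.008 = fully down; counts as pressed from 0.0025 (about 4 N; about 1 N starts it moving, fully down takes 10 N). It springs back up when let go.
- right_ring_key (a joint): Round key of the right ring, 28 mm diameter. Joint value in m: 0 = up, 0.008 = fully down; counts as pressed from 0.0025 (about 4 N; about 1 N starts it moving, fully down takes 10 N). It springs back up when let go.
- power_key_top (a point): centre of the top face of the square power key, 70 mm above the worktop when up (10 mm proud of the glass); key row: 150 mm from the hob's centre towards the robot, y = +50 mm in the hob's frame. z up.
- lock_key_top (a point): centre of the top face of the oblong child-lock key, 70 mm above the worktop when up (10 mm proud of the glass); key row: 150 mm from the hob's centre towards the robot, y = -50 mm in the hob's frame. z up.
- left_ring_key_top (a point): centre of the top face of the left ring's round key, 70 mm above the worktop when up (10 mm proud of the glass); key row: 150 mm from the hob's centre towards the robot, y = +150 mm in the hob's frame. z up.
- right_ring_key_top (a point): centre of the top face of the right ring's round key, 70 mm above the worktop when up (10 mm proud of the glass); key row: 150 mm from the hob's centre towards the robot, y = -150 mm in the hob's frame. z up.
- saucepan: Loose empty steel saucepan, 166 mm diameter, 85 mm high, long black handle along its +x (to 245 mm from the centre, about 100 mm above its base). Origin: centre of its underside. Stands within 12 mm of the centre of the left or right ring, handle away from the robot. Wanted ring key: the left one if its y in the hob's frame is positive, else the right one.
- frying_pan: Loose dark steel frying pan, 230 mm diameter at the rim, 42 mm high, long black handle along its +x (to 285 mm from the centre). Origin: centre of its underside. It stands on the other ring, handle pointing away from the robot.
- salt_shaker: Loose glass salt shaker with a steel top, 38 mm diameter, 59 mm high, standing on the hob's glass between the pans and the keys, about 55 mm from the hob's centre towards the robot. Origin: centre of its underside.
- ramekin: Loose white ramekin, 80 mm diameter, 42 mm high, on the worktop just in front of the hob (robot's side). Origin: centre of its underside.
- spoon: Loose wooden spoon, 240 mm long, lying on the worktop just in front of the hob, roughly parallel to the key row. Origin: underside, on its long axis (its x).
- pepper_mill: Loose dark wooden pepper mill, 56 mm diameter, 168 mm high, on the worktop beside the hob. Origin: centre of its underside.
- spice_jar: Loose spice jar, 48 mm diameter, 95 mm high, on the worktop beside the hob. Origin: centre of its underside.
- mug: Loose white mug, 82 mm diameter, 95 mm high, on the worktop beside the hob. Origin: centre of its underside.
- oil_bottle: Loose green oil bottle, 62 mm diameter, 210 mm high, on the worktop beside the hob. Origin: centre of its underside.

How it is judged:
By the outcome, as a careful person would: the job done as asked, in the order asked, and still so for the second after the job is handed in, with the robot touching nothing.
It also fails if it takes over 38 s, if anything falls off the work surface, if the arm or the gripper's body presses on something with over 40 N, if the wrist force passes 120 N, or if a joint passes its speed limit or range.

### The arm

A 6-joint arm with a two-finger parallel gripper is mounted at the origin on the work surface. World frame = base frame: x ahead of the robot, y to its left, z up, the work surface at z = 0. Lengths are in mm, angles in rad, forces in N, time in s.
With the tool pointing down it reaches from about 325 to 875 mm from the base axis. Payload 4.4 kg.
Tool frame: the origin (TCP) lies on the centre line of the jaws, within the pads' length; the fingertips stand 11 mm ahead of it and the grasp point (between the pads) lies 8 mm behind it; z points along the fingers, y is the line along which they close (so a half turn about z gives the same grasp; the last joint's range is limited). The gripper opens to 85 mm and grips with 20 to 120 N. Pads are 22 mm wide; open, the fingers measure 114 mm over their backs; the gripper's body (76 mm by 85 mm) begins 54 mm behind the grasp point. The pads swing forward as they close: fully open they stand 13 mm farther back than shut.
Start: joints at [0.959, 0.207, 1.542, -0, 1.393, -0.15], TCP at [256.207, 514.767, 242.282] pointing down, gripper open.
Joint ranges: [-2.73, 2.73], [-0.86, 2.22], [0.23, 2.46], [-1.11, 4.25], [0.08, 2.63], [-2.82, 2.82]. Speed limits (rad/s): [2.79, 2.79, 3.14, 3.14, 3.14, 3.14].

### API

Orientations are given as a unit quaternion [w, x, y, z].
In Python, from workcell import sensors, cams, ticket, spotter gives the robot as it stands. The module is installed in compiled form; this text tells all that it offers.
- The arm moves only by the shell command python3 -m inch 'ROWS' [FORCE]. ROWS is JSON, a list of rows, each an object with "hand": the opening, from 0 (shut) to 1 (fully open); "linear": the shift along the world's x, y, z scaled (see below), a list of three; "delta_rot": the turn, a rotation vector about the world's x, y, z scaled (see below), a list of three. In form: [{"hand": hand, "linear": [tx, ty, tz], "delta_rot": [wx, wy, wz]}, ...]. A call has exactly 10 rows; each row shifts and turns the commanded pose from where the row before left it; what a row does not reach is not made up. The controller multiplies each number of a shift by 750 mm and each number of a turn by 5 degrees. A row lasts 1/12 s, in which the tool goes at most 41.7 mm and 7.16 degrees, less where a joint would pass 70% of its speed; a pose out of reach is approached as far as the arm can. A call with a number of a shift or a turn outside -1 to 1 is refused whole. A call with a gripper value outside its range is refused whole. The fingers move at their own pace and stop on an object; FORCE is the grip in N (left out, the last holds). Time passes only in rows, so rows that do not move let the fingers close, or fill a call up. It gives the time, the measured TCP pose, the force, the opening and the grip force at its end, in the units of the state.
- sensors.get_state(): the state, without advancing time (a new reading comes with each control period).
- cams.read_camera(name): name is "scene" or "top" or "wrist"; returns the picture (384x512x3 uint8, red, green, blue); there is no depth.
- cams.camera_model(name): a dict with "fx", "fy", "cx", "cy" (pixels), "view" (4x4, takes a point from world to camera coordinates); the wrist camera has in their place "T_tool_cam" (4x4, takes a point from camera to tool coordinates, whose origin is the TCP and whose axes are the flange's). Camera axes: x right, y up, looking along -z (the intrinsics and any distortion apply to the point x, -y, -z); pixel columns grow to the right and rows downward; lengths in mm; the calibration is good to about 2 mm. The wrist camera is an equidistant fisheye: a pixel r from the principal point sees the ray r / f radians off the axis. A picture is of the moment at which its call begins: read the wrist's pose just before it. camera_model takes no time and is no camera call.
- ticket.sign_off(): hands the job in; it is judged then, once.
Trained networks look in the newest picture that a camera, given by its name, has taken for a name from the list of things; names that differ only in an ending like _2 or _b are one class to them, and where a whole thing is asked for, a point or a joint stands for the part that bears it (a point fixed in the world has none). Each returns a list of dicts, best first, with "confidence" (0 to 1); they miss things now and then, are a little off and sometimes report something else, mostly with a low value. They report only what shows in the picture. A call takes as long as a camera call.
- spotter.outline_of(camera, thing): "mask" (384x512 bool, what is visible of it) and "rect" ([left, top, right, bottom] in pixels, round what is visible of it).
The state is a dict: "clock": time; "q": joint angles; "qd": joint speeds; "joint_efforts": joint torques, N m; "eef_pos": TCP position; "tcp_rot": TCP orientation; "ft_force": force on the tool from outside, world axes, zero at the start; "ft_torque": the same for the moment, N m; "width": finger opening in mm; "grasp_force": force on a finger pad.
Only numpy, scipy, OpenCV 4.12 (cv2) and the standard library are available. Lean on these libraries where they do the work, as an engineer would, in place of code of your own. Each camera call takes 0.05 s, during which the arm holds its last target. There are 200 camera calls.

## Working session

There is one attempt and no reset: what is moved stays moved. The work goes in short steps, Python scripts to look and compute and a shell command to move; the robot and the scene stay as the last step left them, time stands still between calls to the robot, and variables do not carry over. Pictures are saved under pics/ and viewed, at most 10 in all, crops included, and the job is handed in when it is done.

```bash
mkdir -p pics
python3 - <<'E'
from workcell import sensors, cams, spotter
import cv2
s=sensors.get_state(); print(s['clock'],s['eef_pos'],s['tcp_rot'],s['width'],s['ft_force'])
for n in('top','scene'):
    im=cams.read_camera(n); cv2.imwrite(f'pics/{n}0.png',im[:,:,::-1]); print(n,cams.camera_model(n))
    for t in('hob','saucepan','power_key','left_ring_key','right_ring_key','frying_pan'):
        for d in spotter.outline_of(n,t)[:2]: 
            m=d['mask'];ys,xs=m.nonzero(); print(t,round(d['confidence'],2),d['rect'],xs.mean().round(1),ys.mean().round(1),m.sum())
E
```

```text
0.0 [255.76449698 514.15682487 241.09817837] [-4.50092627e-04  2.28844100e-01  9.73462368e-01 -1.09215127e-03] 85.46067323063772 [-0.32057936 -0.3791862   0.04217832]
top {'fx': 484.2590850907936, 'fy': 484.2590850907936, 'cx': 256.5102165234998, 'cy': 187.1623038994633, 'view': array([[-2.49398080e-02, -9.99688698e-01,  7.16833454e-04,
         4.52017035e+00],
       [ 9.80897135e-01, -2.43326127e-02,  1.92999313e-01,
        -5.36873272e+02],
       [-1.92921789e-01,  5.51650569e-03,  9.81198630e-01,
        -1.27050435e+03],
       [ 0.00000000e+00,  0.00000000e+00,  0.00000000e+00,
         1.00000000e+00]])}
hob 0.75 [122.3, 77.0, 359.0, 229.7] 237.5 163.7 20605
saucepan 0.7 [156.1, 33.6, 220.9, 156.9] 190.5 116.5 3822
power_key 0.6 [214.3, 198.5, 226.4, 207.9] 219.6 201.9 73
power_key 0.33 [186.3, 227.9, 210.2, 254.4] 196.6 239.4 664
left_ring_key 0.52 [175.8, 192.3, 187.1, 206.1] 182.7 199.2 86
right_ring_key 0.54 [287.1, 202.7, 297.6, 213.3] 294.1 207.4 81
right_ring_key 0.53 [87.7, 131.5, 124.4, 171.3] 105.7 152.2 1120
frying_pan 0.74 [86.5, 134.2, 126.3, 168.5] 105.8 151.6
[... 248 characters left out ...]
  -2.41499910e+02],
       [-6.84518087e-01,  3.56339397e-01,  6.35969514e-01,
         3.11961730e+02],
       [ 5.53799781e-01, -3.13132840e-01,  7.71526816e-01,
        -1.29843864e+03],
       [ 0.00000000e+00,  0.00000000e+00,  0.00000000e+00,
         1.00000000e+00]])}
hob 0.72 [156.1, 142.8, 448.1, 346.6] 288.4 238.7 21165
hob 0.68 [290.9, 185.6, 304.3, 210.8] 295.2 198.2 276
saucepan 0.59 [327.5, 169.3, 420.9, 293.6] 368.3 214.5 4925
left_ring_key 0.65 [319.1, 158.5, 327.2, 167.7] 322.7 163.0 77
right_ring_key 0.67 [214.9, 187.3, 229.0, 197.4] 221.4 193.6 71
right_ring_key 0.56 [394.8, 152.7, 441.1, 195.8] 415.6 172.8 1291
frying_pan 0.7 [195.6, 211.4, 353.1, 350.3] 256.7 258.9 8069
```

View pics/top0.png

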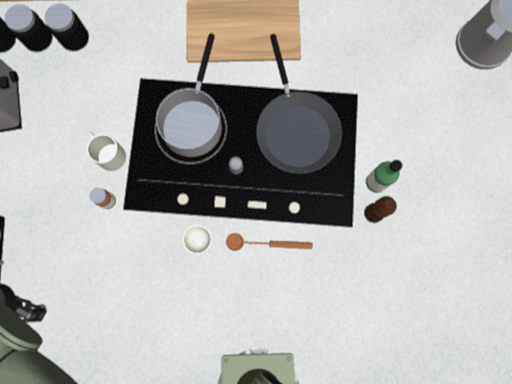

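View pics/scene0.png

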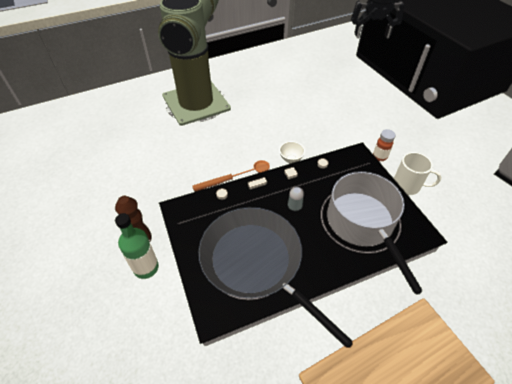

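The top view shows the saucepan on the left ring (190,120), with keys left to right at (183,199), (220,202), (257,205) and (294,208). The scene view agrees: left key (323,163), power key (291,174), lock (258,184), right key (222,194). I'll fit the hob pose to all four keys.

Run:
```python
from workcell import cams
import cv2,numpy as np
from scipy.optimize import least_squares
g={'top':[(183,199),(220,202),(257,205),(294,208)],'scene':[(323,163),(291,174),(258,184),(222,194)]}
ky=[150,50,-50,-150]
obs=[]
for n in g:
    M=cams.camera_model(n);im=cv2.imread(f'pics/{n}0.png').astype(float).mean(2)
    for i,(u,v) in enumerate(g[n]):
        w=im[v-9:v+10,u-13:u+14]; m=(w>100).astype(np.uint8)
        k,l,st,c=cv2.connectedComponentsWithStats(m)
        j=l[9,13] or 1
        obs.append((n,M,i,c[j]+[u-13,v-9])); print(n,i,obs[-1][3].round(1),st[j,4])
def proj(M,P):
    p=M['view'][:3,:3]@P+M['view'][:3,3]
    return np.array([M['cx']+M['fx']*p[0]/-p[2],M['cy']-M['fy']*p[1]/-p[2]])
def pt(x,i,z=66):
    c,s=np.cos(x[2]),np.sin(x[2]);return np.array([x[0]-150*c-ky[i]*s,x[1]-150*s+ky[i]*c,z])
for sel in(('top',),('scene',),('top','scene')):
    f=lambda x:np.concatenate([proj(M,pt(x,i,68))-o for n,M,i,o in obs if n in sel])
    r=least_squares(f,[600,0,0]);print(sel,r.x.round(3),abs(r.fun).max().round(2))
    print([pt(r.x,i).round(1).tolist() for i in range(4)])
```

```text
top 0 [182.4 198.8] 103
top 1 [219.5 201.7] 129
top 2 [256.9 204.5] 137
top 3 [294.  207.2] 104
scene 0 [322.2 162.4] 77
scene 1 [290.5 172.2] 102
scene 2 [257.  182.2] 123
scene 3 [221.5 193. ] 93
('top',) [ 6.40827e+02  2.63500e+01 -1.01000e-01] 0.15
[[506.8, 190.8, 66.0], [496.7, 91.3, 66.0], [486.5, -8.2, 66.0], [476.4, -107.7, 66.0]]
('scene',) [ 6.40325e+02  2.57950e+01 -9.90000e-02] 0.17
[[506.0, 189.9, 66.0], [496.0, 90.4, 66.0], [486.1, -9.1, 66.0], [476.2, -108.6, 66.0]]
('top', 'scene') [ 6.40576e+02  2.60620e+01 -1.01000e-01] 0.38
[[506.4, 190.4, 66.0], [496.4, 90.9, 66.0], [486.3, -8.6, 66.0], [476.3, -108.1, 66.0]]
```

```bash
python3 -m inch '[{"hand":0,"linear":[0.026,-0.046,0],"delta_rot":[0,0,0]},{"hand":0,"linear":[0.026,-0.046,0],"delta_rot":[0,0,0]},{"hand":0,"linear":[0.026,-0.046,0],"delta_rot":[0,0,0]},{"hand":0,"linear":[0.026,-0.046,0],"delta_rot":[0,0,0]},{"hand":0,"linear":[0.026,-0.046,0],"delta_rot":[0,0,0]},{"hand":0,"linear":[0.026,-0.046,0],"delta_rot":[0,0,0]},{"hand":0,"linear":[0.026,-0.046,0],"delta_rot":[0,0,0]},{"hand":0,"linear":[0.026,-0.046,0],"delta_rot":[0,0,0]},{"hand":0,"linear":[0.026,-0.046,0],"delta_rot":[0,0,0]},{"hand":0,"linear":[0.026,-0.046,0],"delta_rot":[0,0,0]}]' 30
```

```text
clock: 1.53
eef_pos: [451.9, 168.0, 242.7]
tcp_rot: [0.0, 0.229, 0.973, 0.0]
ft_force: [0.3, 0.0, -0.1]
width: -0.1
grasp_force: 0.0
```

```bash
python3 -m inch '[{"hand":0,"linear":[0.0148,-0.0257,0],"delta_rot":[0,0,0]},{"hand":0,"linear":[0.0148,-0.0257,0],"delta_rot":[0,0,0]},{"hand":0,"linear":[0.0148,-0.0257,0],"delta_rot":[0,0,0]},{"hand":0,"linear":[0.0148,-0.0257,0],"delta_rot":[0,0,0]},{"hand":0,"linear":[0,0,-0.05],"delta_rot":[0,0,0]},{"hand":0,"linear":[0,0,-0.05],"delta_rot":[0,0,0]},{"hand":0,"linear":[0,0,-0.05],"delta_rot":[0,0,0]},{"hand":0,"linear":[0,0,-0.03],"delta_rot":[0,0,0]},{"hand":0,"linear":[0,0,0],"delta_rot":[0,0,0]},{"hand":0,"linear":[0,0,0],"delta_rot":[0,0,0]}]'
python3 - <<'E'
from workcell import sensors,cams
import cv2
s=sensors.get_state();print(s['eef_pos'],s['ft_force'],s['width'])
im=cams.read_camera('scene');cv2.imwrite('pics/s1.png',cv2.resize(im[80:260,200:440,::-1],(800,600),interpolation=cv2.INTER_CUBIC))
E
```

```text
clock: 2.37
eef_pos: [494.6, 92.6, 106.4]
tcp_rot: [-0.002, 0.229, 0.973, -0.0]
ft_force: [0.6, -0.1, 1.2]
width: 0.0
grasp_force: 0.0
[494.59997066  92.63545812 106.37433182] [ 0.58484613 -0.11919864  1.1832628 ] 0.017007836406695297
```

View pics/s1.png

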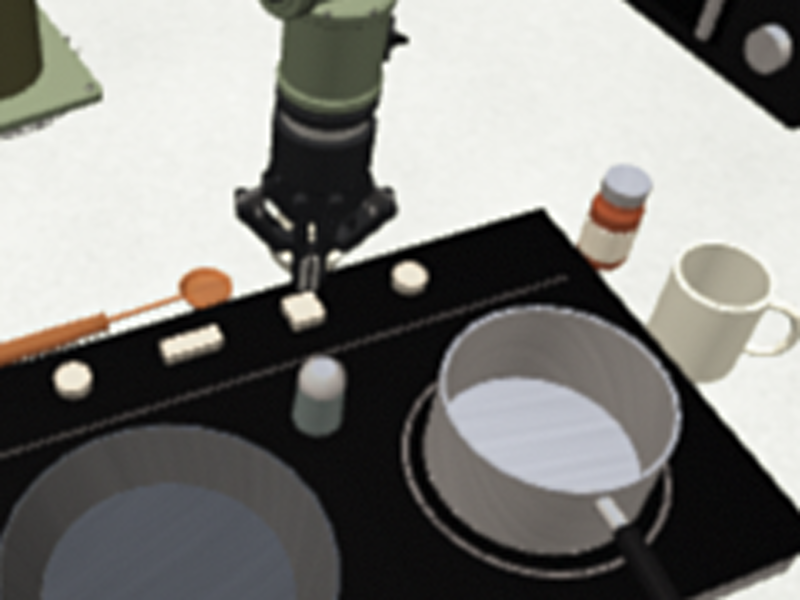

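The closed fingertips, at crop (308,285), are just above the square power key at (303,308). Next I descend to just above contact.

```bash
python3 -m inch '[{"hand":0,"linear":[0.002,-0.002,-0.01],"delta_rot":[0,0,0]},{"hand":0,"linear":[0,0,-0.01],"delta_rot":[0,0,0]},{"hand":0,"linear":[0,0,-0.008],"delta_rot":[0,0,0]},{"hand":0,"linear":[0,0,-0.003],"delta_rot":[0,0,0]},{"hand":0,"linear":[0,0,0],"delta_rot":[0,0,0]},{"hand":0,"linear":[0,0,0],"delta_rot":[0,0,0]},{"hand":0,"linear":[0,0,0],"delta_rot":[0,0,0]},{"hand":0,"linear":[0,0,0],"delta_rot":[0,0,0]},{"hand":0,"linear":[0,0,0],"delta_rot":[0,0,0]},{"hand":0,"linear":[0,0,0],"delta_rot":[0,0,0]}]'
```

```text
clock: 3.25
eef_pos: [497.3, 91.2, 84.2]
tcp_rot: [0.0, 0.229, 0.973, 0.0]
ft_force: [-0.5, -0.7, -0.4]
width: 0.1
grasp_force: 0.0
```

```bash
python3 -m inch '[{"hand":0,"linear":[0,0,-0.002],"delta_rot":[0,0,0]},{"hand":0,"linear":[0,0,-0.002],"delta_rot":[0,0,0]},{"hand":0,"linear":[0,0,-0.001],"delta_rot":[0,0,0]},{"hand":0,"linear":[0,0,-0.001],"delta_rot":[0,0,0]},{"hand":0,"linear":[0,0,-0.001],"delta_rot":[0,0,0]},{"hand":0,"linear":[0,0,-0.001],"delta_rot":[0,0,0]},{"hand":0,"linear":[0,0,0],"delta_rot":[0,0,0]},{"hand":0,"linear":[0,0,0],"delta_rot":[0,0,0]},{"hand":0,"linear":[0,0,0],"delta_rot":[0,0,0]},{"hand":0,"linear":[0,0,0],"delta_rot":[0,0,0]}]'
```

```text
clock: 4.08
eef_pos: [497.3, 91.2, 78.2]
tcp_rot: [0.0, 0.229, 0.973, 0.0]
ft_force: [-0.8, 0.8, 4.2]
width: 0.1
grasp_force: 2.1
```

```bash
python3 -m inch '[{"hand":0,"linear":[0,0,-0.001],"delta_rot":[0,0,0]},{"hand":0,"linear":[0,0,-0.001],"delta_rot":[0,0,0]},{"hand":0,"linear":[0,0,0],"delta_rot":[0,0,0]},{"hand":0,"linear":[0,0,0],"delta_rot":[0,0,0]},{"hand":0,"linear":[0,0,0],"delta_rot":[0,0,0]},{"hand":0,"linear":[0,0,0],"delta_rot":[0,0,0]},{"hand":0,"linear":[0,0,0],"delta_rot":[0,0,0]},{"hand":0,"linear":[0,0,0],"delta_rot":[0,0,0]},{"hand":0,"linear":[0,0,0],"delta_rot":[0,0,0]},{"hand":0,"linear":[0,0,0],"delta_rot":[0,0,0]}]'
```

```text
clock: 4.92
eef_pos: [497.3, 91.2, 76.8]
tcp_rot: [0.0, 0.229, 0.973, 0.0]
ft_force: [-1.0, -0.1, 5.6]
width: 0.3
grasp_force: 2.9
```

5.6 N at about 4 mm of travel means the key is pressed. I'll rise and cross to the left round key.

```bash
python3 -m inch '[{"hand":0,"linear":[0,0,0.01],"delta_rot":[0,0,0]},{"hand":0,"linear":[0,0,0.02],"delta_rot":[0,0,0]},{"hand":0,"linear":[0,0,0.01],"delta_rot":[0,0,0]},{"hand":0,"linear":[0.003,0.033,0],"delta_rot":[0,0,0]},{"hand":0,"linear":[0.003,0.033,0],"delta_rot":[0,0,0]},{"hand":0,"linear":[0.003,0.033,0],"delta_rot":[0,0,0]},{"hand":0,"linear":[0.003,0.033,0],"delta_rot":[0,0,0]},{"hand":0,"linear":[0,0,-0.01],"delta_rot":[0,0,0]},{"hand":0,"linear":[0,0,0],"delta_rot":[0,0,0]},{"hand":0,"linear":[0,0,0],"delta_rot":[0,0,0]}]'
python3 - <<'E'
from workcell import sensors,cams
import cv2
s=sensors.get_state();print(s['eef_pos'],s['ft_force'],s['width'])
im=cams.read_camera('scene');cv2.imwrite('pics/s2.png',cv2.resize(im[80:260,200:440,::-1],(800,600),interpolation=cv2.INTER_CUBIC))
E
```

```text
clock: 5.75
eef_pos: [505.1, 189.7, 98.1]
tcp_rot: [-0.001, 0.229, 0.974, -0.001]
ft_force: [-0.0, -0.2, -0.3]
width: -0.2
grasp_force: 0.0
[505.06549806 189.70111763  98.06663632] [-0.0289994  -0.17166128 -0.26735023] -0.24583005362317664
```

View pics/s2.png

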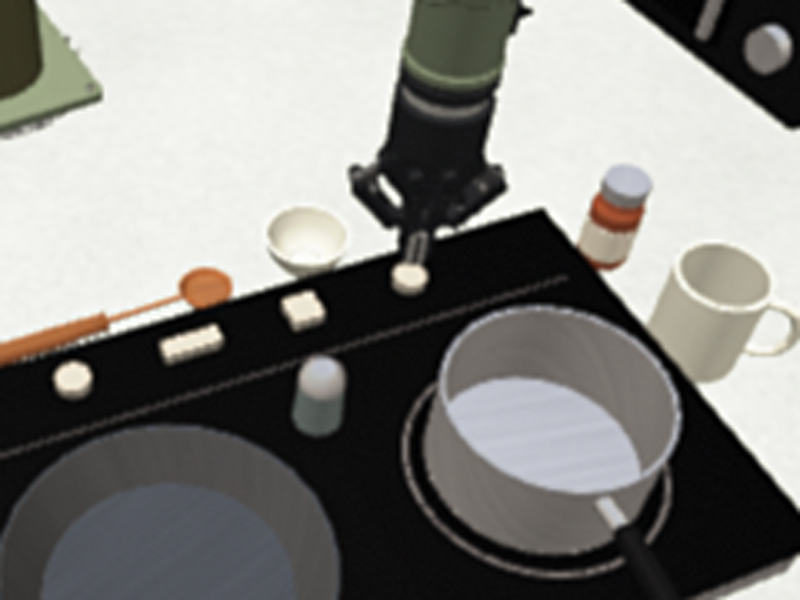

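The fingertips, at crop (413,260), are right above the left round key at (409,277), and the power key is back up. Pressing down.

```bash
python3 -m inch '[{"hand":0,"linear":[0,0,-0.01],"delta_rot":[0,0,0]},{"hand":0,"linear":[0,0,-0.01],"delta_rot":[0,0,0]},{"hand":0,"linear":[0,0,-0.003],"delta_rot":[0,0,0]},{"hand":0,"linear":[0,0,-0.002],"delta_rot":[0,0,0]},{"hand":0,"linear":[0,0,-0.001],"delta_rot":[0,0,0]},{"hand":0,"linear":[0,0,-0.001],"delta_rot":[0,0,0]},{"hand":0,"linear":[0,0,-0.001],"delta_rot":[0,0,0]},{"hand":0,"linear":[0,0,0],"delta_rot":[0,0,0]},{"hand":0,"linear":[0,0,0],"delta_rot":[0,0,0]},{"hand":0,"linear":[0,0,0],"delta_rot":[0,0,0]}]'
```

```text
clock: 6.63
eef_pos: [506.2, 190.1, 78.3]
tcp_rot: [0.0, 0.229, 0.973, -0.0]
ft_force: [-2.8, -2.8, 5.0]
width: 0.2
grasp_force: 2.1
```

```bash
python3 -m inch '[{"hand":0,"linear":[0,0,-0.001],"delta_rot":[0,0,0]},{"hand":0,"linear":[0,0,-0.001],"delta_rot":[0,0,0]},{"hand":0,"linear":[0,0,0],"delta_rot":[0,0,0]},{"hand":0,"linear":[0,0,0],"delta_rot":[0,0,0]},{"hand":0,"linear":[0,0,0],"delta_rot":[0,0,0]},{"hand":0,"linear":[0,0,0],"delta_rot":[0,0,0]},{"hand":0,"linear":[0,0,0],"delta_rot":[0,0,0]},{"hand":0,"linear":[0,0,0],"delta_rot":[0,0,0]},{"hand":0,"linear":[0,0,0],"delta_rot":[0,0,0]},{"hand":0,"linear":[0,0,0],"delta_rot":[0,0,0]}]'
```

```text
clock: 7.47
eef_pos: [506.3, 190.1, 76.9]
tcp_rot: [0.0, 0.229, 0.973, -0.0]
ft_force: [-3.0, -2.7, 5.5]
width: 0.2
grasp_force: 2.9
```

Pressed by the same travel and force. Withdrawing straight up.

```bash
python3 -m inch '[{"hand":0,"linear":[0,0,0.01],"delta_rot":[0,0,0]},{"hand":0,"linear":[0,0,0.03],"delta_rot":[0,0,0]},{"hand":0,"linear":[0,0,0.04],"delta_rot":[0,0,0]},{"hand":0,"linear":[0,0,0.04],"delta_rot":[0,0,0]},{"hand":0,"linear":[0,0,0.04],"delta_rot":[0,0,0]},{"hand":0,"linear":[0,0,0.02],"delta_rot":[0,0,0]},{"hand":0,"linear":[0,0,0],"delta_rot":[0,0,0]},{"hand":0,"linear":[0,0,0],"delta_rot":[0,0,0]},{"hand":0,"linear":[0,0,0],"delta_rot":[0,0,0]},{"hand":0,"linear":[0,0,0],"delta_rot":[0,0,0]}]'
python3 - <<'E'
from workcell import sensors,cams
import cv2
s=sensors.get_state();print(s['eef_pos'],s['ft_force'],s['width'])
im=cams.read_camera('scene');cv2.imwrite('pics/s3.png',im[:,:,::-1])
E
```

```text
clock: 8.3
eef_pos: [504.8, 190.1, 209.3]
tcp_rot: [-0.002, 0.229, 0.973, -0.001]
ft_force: [-0.2, -0.0, 0.5]
width: 0.1
grasp_force: 0.0
[504.78342603 190.07785639 209.30037396] [-0.2402112  -0.00414804  0.54719962] 0.060782274548648825
```

View pics/s3.png

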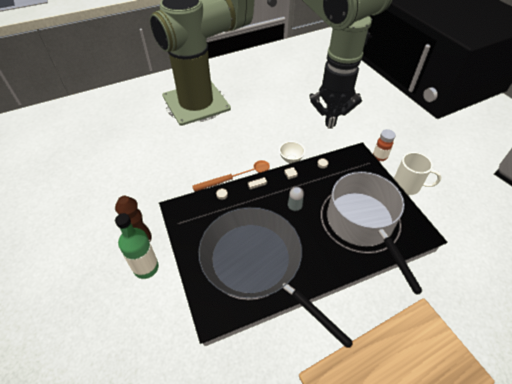

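The gripper is clear of the hob at (333,110), all the keys are up, and nothing has moved: saucepan (367,210), salt shaker (296,198), ramekin (291,152). Handing in.

```bash
python3 -c "from workcell import ticket; print(ticket.sign_off())"
```

```text
the job is handed in; nothing more can be done
None
```

I pressed the power key and then the left ring's key (the saucepan's ring) with about 5.5 N each, withdrew with nothing else visibly moved, and handed the job in; no verdict came back.

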